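# Put the hot-air nozzles away in order of size

### The job

Line the four square hot-air nozzles up in the row of pockets of the blue mat in order of size, one to a pocket: the smallest in the pocket next to the hot-air handpiece, the largest in the pocket farthest from it. Set each one down gently, do not let it drop, so that it stands upright flat on the floor in the middle of its pocket. Do not disturb the flux bottle.

Things in the scene. Friction and masses are not known exactly. Their poses are not given: they have to be found in the camera images.
- nozzle_28: Steel hot-air nozzle, smallest of four: 28 x 28 mm square hood, mouth down, 22 mm high, flat roof; from its middle a round neck, 24 mm in diameter, stands up to 62 mm above the mouth (height and neck the same on all). About 35 g. Starts upright on the 5 mm thick mat, robot's side of the pockets. Origin: centre of the mouth; z up, x, y along the hood's sides.
- nozzle_38: Steel hot-air nozzle, second smallest of four: 38 x 38 mm square hood, mouth down, 22 mm high, flat roof; from its middle a round neck, 24 mm in diameter, stands up to 62 mm above the mouth (height and neck the same on all). About 47 g. Starts upright on the 5 mm thick mat, robot's side of the pockets. Origin: centre of the mouth; z up, x, y along the hood's sides.
- nozzle_48: Steel hot-air nozzle, second largest of four: 48 x 48 mm square hood, mouth down, 22 mm high, flat roof; from its middle a round neck, 24 mm in diameter, stands up to 62 mm above the mouth (height and neck the same on all). About 59 g. Starts upright on the 5 mm thick mat, robot's side of the pockets. Origin: centre of the mouth; z up, x, y along the hood's sides.
- nozzle_58: Steel hot-air nozzle, largest of four: 58 x 58 mm square hood, mouth down, 22 mm high, flat roof; from its middle a round neck, 24 mm in diameter, stands up to 62 mm above the mouth (height and neck the same on all). About 71 g. Starts upright on the 5 mm thick mat, robot's side of the pockets. Origin: centre of the mouth; z up, x, y along the hood's sides.
- pocket_a: Pocket a of the blue mat: one of four equal square pockets in a straight row a-b-c-d, 92 mm apart, 88 mm square inside, rim 7 mm above its floor. Origin: centre of its floor, 6 mm above the bench; z up, y along the row from d towards a, x across it, away from the robot (a: end on the robot's left).
- pocket_b: Pocket b of the blue mat: one of four equal square pockets in a straight row a-b-c-d, 92 mm apart, 88 mm square inside, rim 7 mm above its floor. Origin: centre of its floor, 6 mm above the bench; z up, y along the row from d towards a, x across it, away from the robot.
- pocket_c: Pocket c of the blue mat: one of four equal square pockets in a straight row a-b-c-d, 92 mm apart, 88 mm square inside, rim 7 mm above its floor. Origin: centre of its floor, 6 mm above the bench; z up, y along the row from d towards a, x across it, away from the robot.
- pocket_d: Pocket d of the blue mat: one of four equal square pockets in a straight row a-b-c-d, 92 mm apart, 88 mm square inside, rim 7 mm above its floor. Origin: centre of its floor, 6 mm above the bench; z up, y along the row from d towards a, x across it, away from the robot (d: end on the robot's right).
- handpiece: Black hot-air handpiece with steel barrel, 227 mm long, 71 mm high, lying in a 60 mm wide steel rest with a hose behind. Fixed on the bench beyond one end of the row of pockets, either a or d (beyond the other end stands a round brass-wool tip cleaner, 60 mm high). Origin: under the rest's middle, on the bench, 137 mm along the row from the end pocket's centre; x along it, barrel to hose.
- flux_bottle: Loose white flux bottle with orange band and steel pump cap, 59 mm in diameter, 92 mm high, about 220 g, on the bench behind the row of pockets, its middle at least 70 mm from their far rim. A bystander. Origin: centre of its underside; z up.
There are look-alikes about, which are no part of the job. Leave any red look-alike of the nozzle_38 alone.

How it is judged:
By the outcome, as a careful person would: the job done as asked, in the order asked, and still so for the second after the job is handed in, with the robot touching nothing.
It also fails if it takes over 96 s, if anything falls off the work surface, if the arm or the gripper's body presses on something with over 40 N, if the wrist force passes 120 N, or if a joint passes its speed limit or range.

### The arm

A 7-joint arm with a two-finger parallel gripper is mounted at the origin on the work surface. World frame = base frame: x ahead of the robot, y to its left, z up, the work surface at z = 0. Lengths are in m, angles in rad, forces in N, time in s.
With the tool pointing down it reaches from about 0.35 to 0.9 m from the base axis. Payload 8.1 kg.
Tool frame: the origin (TCP) lies at the very end of the fingers, on their centre line; the grasp point (between the pads) lies 19 mm behind it; z points along the fingers, y is the line along which they close (so a half turn about z gives the same grasp; the last joint's range is limited). The gripper opens to 92 mm and grips with 3 to 60 N. Pads are 19 mm wide; open, the fingers measure 130 mm over their backs; the gripper's body (75 mm by 190 mm) begins 47 mm behind the grasp point.
Start: joints at [1.092, 0.434, 0.025, 1.573, -0.012, 1.134, -0.075], TCP at [0.229, -0.581, 0.204] pointing down, gripper open.
Joint ranges: [-2.62, 2.62], [-0.44, 2.09], [-1.27, 1.32], [0.08, 2.57], [-1.32, 4.46], [0.12, 2], [-2.74, 2.74]. Speed limits (rad/s): [2.22, 2.22, 3.01, 3.01, 3.14, 3.14, 3.14].

### API

Orientations are given as a rotation vector (axis times angle).
In Python, from cell import arm gives the robot as it stands.
- The arm moves only by the shell command python3 -m pendant 'ROWS' [FORCE]. ROWS is a JSON object of lists of equal length, an entry for each row: "slide": the shift along the tool's x, y, z in units of 0.3 m (1.0 is 0.3 m), a list of three; "dr": the turn, a rotation vector about the tool's x, y, z in units of 0.12 rad (1.0 is 0.12 rad), a list of three; "claw": the opening, from 0 (shut) to 1 (fully open). In form: {"slide": [[tx, ty, tz], ...], "dr": [[ax, ay, az], ...], "claw": [claw, ...]}. A call has 1 to 10 rows; each row shifts and turns the commanded pose from where the row before left it, along the tool's axes as they then stand; what a row does not reach is not made up. A row lasts 1/10 s, in which the tool goes at most 50 mm and 8.59 degrees, less where a joint would pass 70% of its speed; a pose out of reach is approached as far as the arm can. A call with a number of a shift or a turn outside -1 to 1 is refused whole. A call with a gripper value outside its range is refused whole. The fingers move at their own pace and stop on an object; FORCE is the grip in N (left out, the last holds). Time passes only in rows, so rows that do not move let the fingers close. It gives the time, the measured TCP pose, the force, the opening and the grip force at its end, in the units of the state.
- arm.observe(): the state, without advancing time (a new reading comes with each control period).
- arm.get_image(name): name is "scene" or "top" or "wrist"; returns the picture (400x640x3 uint8, red, green, blue); there is no depth.
- arm.calibration(name): a dict with "K" (3x3 intrinsics, pixels), "xyz" and "orientation" of the camera in the world. Camera axes: x right, y up, looking along -z (the intrinsics and any distortion apply to the point x, -y, -z); pixel columns grow to the right and rows downward; lengths in m; the calibration is good to about 2 mm. A picture is of the moment at which its call begins: read the wrist's pose just before it. calibration takes no time and is no camera call; for the wrist camera it gives the pose at the moment of the call.
- arm.sign_off(): hands the job in; it is judged then, once.
The state is a dict: "clock": time; "joints": joint angles; "dq": joint speeds; "joint_efforts": joint torques, N m; "position": TCP position; "ee_rot": TCP orientation; "force": force on the tool from outside, world axes, zero at the start; "ft_torque": the same for the moment, N m; "width": opening from 0.0 (shut) to 1.0 (fully open); "gripper_force": force on a finger pad.
Only numpy, scipy, OpenCV 4.12 (cv2) and the standard library are available. Lean on these libraries where they do the work, as an engineer would, in place of code of your own. Each camera call takes 0.05 s, during which the arm holds its last target. There are 200 camera calls.

## Working session

There is one attempt and no reset: what is moved stays moved. The work goes in short steps, Python scripts to look and compute and a shell command to move; the robot and the scene stay as the last step left them, time stands still between calls to the robot, and variables do not carry over. Pictures are saved under pics/ and viewed, at most 14 in all, crops included, and the job is handed in when it is done.

```bash
mkdir -p pics; ls; python3 - <<'E'
from cell import arm
import cv2
for n in ("top","scene"):
    im=arm.get_image(n); cv2.imwrite(f"pics/{n}0.png",im[:,:,::-1]); 
    c=arm.calibration(n); print(n,c)
print(arm.observe())
E
```

```text
pics
top {'K': array([[469.54684944,   0.        , 326.58159533],
       [  0.        , 469.54684944, 200.5309063 ],
       [  0.        ,   0.        ,   1.        ]]), 'xyz': array([0.30019442, 0.04136722, 1.2245835 ]), 'orientation': array([ 0.15544015, -0.1604162 , -1.56867381])}
scene {'K': array([[460.49554542,   0.        , 317.04706181],
       [  0.        , 460.49554542, 192.67190028],
       [  0.        ,   0.        ,   1.        ]]), 'xyz': array([1.14383536, 0.47584235, 0.80000735]), 'orientation': array([0.43768292, 0.86948982, 2.07931918])}
{'clock': 0.1, 'joints': array([ 1.09238418,  0.43515081,  0.02499357,  1.57396354, -0.01158604,
        1.13399328, -0.07509937]), 'dq': array([-2.99725313e-05,  9.90963102e-05, -2.82324330e-04, -2.64650589e-03,
        2.61469733e-04, -1.04173855e-03, -9.39317031e-05]), 'joint_efforts': array([ 3.12748671e-03, -6.69123101e+01,  9.87855233e-01, -3.15138388e+01,
       -6.06334372e-02,  3.76213691e-02,  4.81802306e-05]), 'position': array([ 0.22915639, -0.58097499,  0.20314172]), 'ee_rot': array([-3.08502837e+00, -5.86487359e-01,  6.25131671e-04]), 'force': array([-0.05359875, -0.80980778, -0.60803196]), 'ft_torque': array([ 0.03226979, -0.01772065, -0.05866021]), 'gripper_force': 0.0, 'width': 1.0015006405543019}
```

View pics/top0.png

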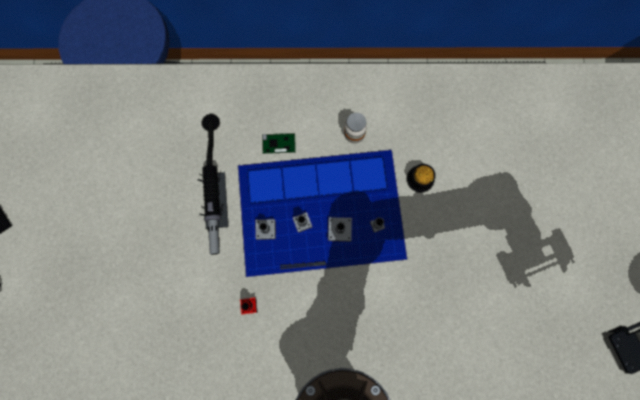

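View pics/scene0.png

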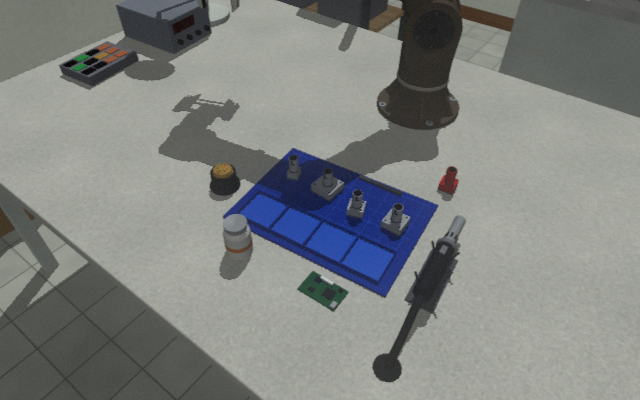

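Top view: the handpiece (212,200) is beyond the left end, so it is next to pocket a. The nozzles run left to right as ~48 (265,229), ~38 (302,221), 58 (340,229) and 28 (378,224). The red look-alike is at (248,305), the flux bottle at (355,125). The scene view agrees.

```bash
cat > h.py <<'E'
import numpy as np, cv2
from cell import arm
from scipy.spatial.transform import Rotation as R
def ray(c,px,z):
    px=np.atleast_2d(np.asarray(px,float))
    d=np.c_[px,np.ones(len(px))]@np.linalg.inv(c["K"]).T
    d=d*[1,-1,-1]; d=R.from_rotvec(c["orientation"]).apply(d)
    o=c["xyz"]; return o+d*((z-o[2])/d[:,2])[:,None]
def proj(c,P):
    p=R.from_rotvec(c["orientation"]).inv().apply(np.atleast_2d(P)-c["xyz"])*[1,-1,-1]
    q=p@c["K"].T; return q[:,:2]/q[:,2:]
def snap(n,f):
    c=arm.calibration(n); im=arm.get_image(n); cv2.imwrite(f"pics/{f}.png",im[:,:,::-1]); return c,im
def yaw():
    m=R.from_rotvec(arm.observe()["ee_rot"]).as_matrix(); return m
E
python3 - <<'E'
from h import *
c=arm.calibration("top"); im=cv2.imread("pics/top0.png")
hsv=cv2.cvtColor(im,cv2.COLOR_BGR2HSV)
print(hsv[185,[250,265,282,300,335,370,376]], hsv[[229,221,229,224],[258,302,332,372]])
m=cv2.inRange(hsv,(105,150,175),(125,255,255)); m[:150]=0;m[210:]=0
for k in cv2.findContours(m,0,2)[0]:
    if cv2.contourArea(k)>150:
        r=cv2.minAreaRect(k); print("pocket",r, ray(c,[r[0]],.008).round(4))
blue=cv2.inRange(hsv,(100,120,0),(130,255,255)); g=255-blue; g[:205]=0; g[255:]=0; g[:,:248]=0; g[:,395:]=0
for k in cv2.findContours(g,0,2)[0]:
    if cv2.contourArea(k)>40:
        r=cv2.minAreaRect(k); print("noz",r, ray(c,[r[0]],.03).round(4))
crop=cv2.resize(im[145:285,230:420],None,fx=4,fy=4,interpolation=cv2.INTER_CUBIC); cv2.imwrite("pics/crop0.png",crop)
o=arm.observe(); print(R.from_rotvec(o["ee_rot"]).as_matrix().round(3)); 
w=arm.calibration("wrist"); m=R.from_rotvec(o["ee_rot"])
print(w["K"], m.inv().apply(w["xyz"]-o["position"]), (m.inv()*R.from_rotvec(w["orientation"])).as_matrix().round(3))
E
```

```text
[[112 240 152]
 [112 234 169]
 [113 236 131]
 [112 233 170]
 [112 237 169]
 [112 234 168]
 [112 238 167]] [[105  17 122]
 [100  38  20]
 [105  14  73]
 [114  25  51]]
noz ((265.0, 229.0), (20.0, 20.0), 90.0) [[0.4697 0.1953 0.03  ]]
noz ((377.5172424316406, 224.2930908203125), (11.327415466308594, 12.62728214263916), 68.19859313964844) [[ 0.4809 -0.0936  0.03  ]]
noz ((339.5, 228.5), (23.0, 23.0), 90.0) [[0.4703 0.0042 0.03  ]]
noz ((302.0072937011719, 221.7700958251953), (16.3182315826416, 15.720179557800293), 70.01689910888672) [[0.4881 0.1005 0.03  ]]
[[ 0.93   0.367 -0.001]
 [ 0.367 -0.93   0.001]
 [-0.    -0.001 -1.   ]]
[[331.0870899    0.         318.7303758 ]
 [  0.         331.0870899  199.79246573]
 [  0.           0.           1.        ]] [ 0.07112466  0.00070967 -0.18083153] [[ 0.001  0.965  0.263]
 [ 1.    -0.001 -0.   ]
 [ 0.     0.263 -0.965]]
```

View pics/crop0.png

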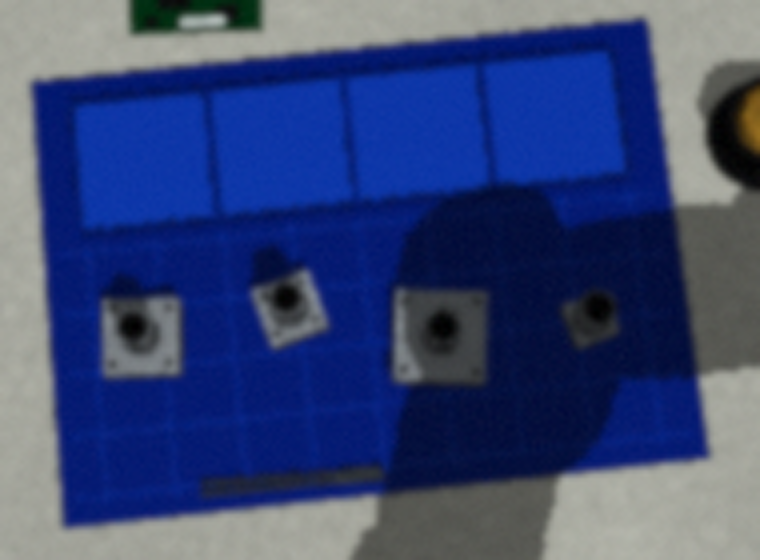

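The crop shows four bright pockets with row tilt about 4°, and the nozzles' dark neck openings at crop (133,327), (287,297), (442,325) and (599,308). The 28 and most of the 58 lie in the arm's shadow.

```bash
python3 - <<'E'
from h import *
c=arm.calibration("top"); im=cv2.imread("pics/top0.png"); hsv=cv2.cvtColor(im,cv2.COLOR_BGR2HSV)
m=cv2.inRange(hsv,(105,150,145),(125,255,255)); m[:150]=0;m[210:]=0;m[:,:240]=0;m[:,400:]=0
m=cv2.morphologyEx(m,cv2.MORPH_OPEN,np.ones((3,3)))
for k in cv2.findContours(m,0,2)[0]:
    if cv2.contourArea(k)>150:
        r=cv2.minAreaRect(k); M=cv2.moments(k); print("pocket",r[1],r[2], ray(c,[[M['m10']/M['m00'],M['m01']/M['m00']]],.006).round(4))
for u,v in [(133,327),(287,297),(442,325),(599,308)]:
    print("neck",ray(c,[[230+u/4-.4,145+v/4-.4]],.067).round(4))
for n,q in dict(n48=[(102,297),(179,296),(181,377),(105,378)],n38=[(252,288),(305,268),(328,326),(275,347)],n58=[(391,289),(487,290),(487,384),(393,383)],n28=[(564,300),(615,290),(620,330),(578,348)]).items():
    P=ray(c,np.array(q)/4+[229.6,144.6],.027); print(n,P.mean(0).round(4),[ (np.linalg.norm(P[i]-P[i-1])*1e3).round(1) for i in range(4)],[np.degrees(np.arctan2(*(P[i]-P[i-1])[1::-1])).round(1)%90 for i in range(4)])
o=arm.observe()
print(o["position"])
E
```

```text
pocket (30.371814727783203, 32.21253204345703) 85.60128784179688 [[0.5922 0.1998 0.006 ]]
pocket (30.249130249023438, 32.23920440673828) 84.2894058227539 [[0.6015 0.1083 0.006 ]]
pocket (29.992191314697266, 32.45228576660156) 83.9909896850586 [[0.6111 0.0171 0.006 ]]
pocket (30.14504051208496, 31.547136306762695) 83.2901611328125 [[ 0.6205 -0.0743  0.006 ]]
neck [[0.4711 0.196  0.067 ]]
neck [[0.4896 0.1004 0.067 ]]
neck [[0.4717 0.0038 0.067 ]]
neck [[ 0.482  -0.0942  0.067 ]]
n48 [0.4706 0.1956 0.027 ] [np.float64(52.6), np.float64(49.7), np.float64(52.5), np.float64(48.6)] [np.float64(3.6), np.float64(0.5999999999999943), np.float64(2.4000000000000057), np.float64(0.5999999999999943)]
n38 [0.4896 0.1004 0.027 ] [np.float64(41.3), np.float64(36.6), np.float64(40.8), np.float64(36.6)] [np.float64(21.5), np.float64(20.799999999999997), np.float64(21.5), np.float64(21.599999999999994)]
n58 [0.4703 0.0042 0.027 ] [np.float64(60.9), np.float64(62.0), np.float64(60.9), np.float64(60.1)] [np.float64(1.0), np.float64(89.2), np.float64(89.19999999999999), np.float64(89.2)]
n28 [ 0.4825 -0.0956  0.027 ] [np.float64(32.3), np.float64(33.7), np.float64(26.2), np.float64(29.7)] [np.float64(14.9), np.float64(11.0), np.float64(5.400000000000006), np.float64(22.900000000000006)]
[ 0.22915639 -0.58097499  0.20314172]
```

```bash
Z='[0,0,0]'; python3 -m pendant '{"slide":[[0.069,-0.06,0],[0.069,-0.06,0],[0.069,-0.06,0],[0.069,-0.06,0],[0.069,-0.06,0],[0.069,-0.06,0],[0.069,-0.06,0],[0.069,-0.06,0],[0.069,-0.06,0],[0.069,-0.06,0]],"dr":[[0,0,0],[0,0,0],[0,0,0],[0,0,0],[0,0,0],[0,0,0],[0,0,0],[0,0,0],[0,0,0],[0,0,0]],"claw":[1,1,1,1,1,1,1,1,1,1]}' 15
```

```text
clock: 1.1
position: [0.356, -0.3368, 0.2036]
ee_rot: [-3.086, -0.586, 0.001]
force: [-0.3, -1.1, -0.7]
width: 0.999
gripper_force: 0.0
```

```bash
python3 -m pendant '{"slide":[[0.069,-0.06,0],[0.069,-0.06,0],[0.069,-0.06,0],[0.069,-0.06,0],[0.069,-0.06,0],[0.069,-0.06,0],[0.069,-0.06,0],[0.069,-0.06,0],[0.069,-0.06,0],[0,0,0]],"dr":[[0,0,0],[0,0,0],[0,0,0],[0,0,0],[0,0,0],[0,0,0],[0,0,0],[0,0,0],[0,0,0],[0,0,0]],"claw":[1,1,1,1,1,1,1,1,1,1]}' 15
python3 - <<'E'
from h import *
o=arm.observe(); m=yaw(); print(o["position"],m.round(3),o["joints"].round(2))
c,im=snap("wrist","w1")
for n,P in dict(n48=(.4711,.196),n38=(.4896,.1004),n58=(.4711,.004),n28=(.482,-.0945)).items(): print(n,proj(c,[P[0],P[1],.067]).round(0))
for P in [(.5922,.1998),(.6015,.1083),(.6111,.0171),(.6205,-.0743)]: print(proj(c,[P[0],P[1],.006]).round(0))
E
```

```text
clock: 2.1
position: [0.4711, -0.115, 0.2037]
ee_rot: [-3.083, -0.595, -0.001]
force: [-0.6, -0.1, -0.5]
width: 0.998
gripper_force: 0.0
[ 0.47112359 -0.11497479  0.20372172] [[ 0.928  0.372  0.001]
 [ 0.372 -0.928  0.002]
 [ 0.001 -0.001 -1.   ]] [ 0.35  0.23 -0.26  1.89  0.07  1.04 -1.13]
n48 [[-6. 58.]]
n38 [[105.  80.]]
n58 [[202. 139.]]
n28 [[303. 167.]]
[[ 66. -58.]]
[[159. -28.]]
[[249.  -0.]]
[[336.  27.]]
```

View pics/w1.png

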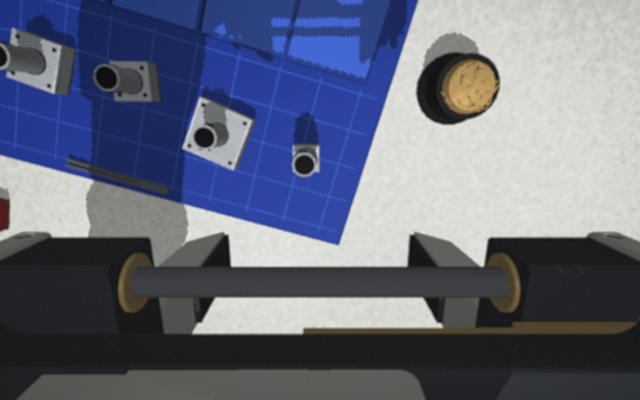

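The wrist view shows the 28's neck opening at (304,163), square to the tool, the 58's at (205,136) and the 38's at (106,77). All are within about 3 px of the prediction from the top view.

```bash
cat >> h.py <<'E'
def delta(x,y,z,yawdeg=None):
    """rows' totals (units) to get the TCP to x,y,z, yaw of tool x (deg)"""
    o=arm.observe(); m=R.from_rotvec(o["ee_rot"]).as_matrix()
    psi=np.degrees(np.arctan2(m[1,0],m[0,0]))
    print("pos",o["position"].round(4),"yaw",psi.round(2),"tilt",np.degrees(m[:2,2]).round(2),"F",o["force"].round(1))
    print("slide units total",(m.T@(np.array([x,y,z])-o["position"])/.3).round(4), "dr z", None if yawdeg is None else round(np.radians(psi-yawdeg)/.12,3))
E
python3 - <<'E'
from h import *
c=arm.calibration("wrist")
print(ray(c,[(304,163),(205,136),(106,77)],.067).round(4))
delta(.4835,-.094,.136); delta(.4835,-.094,.034)
E
```

```text
[[ 0.4849 -0.0967  0.067 ]
 [ 0.4742 -0.0006  0.067 ]
 [ 0.4914  0.0974  0.067 ]]
pos [ 0.4702 -0.1171  0.2036] yaw 21.73 tilt [-0.02  0.04] F [-0.1 -0.6  0.2]
slide units total [ 0.0698 -0.055   0.2253] dr z None
pos [ 0.4702 -0.1171  0.2036] yaw 21.73 tilt [-0.02  0.04] F [-0.1 -0.6  0.2]
slide units total [ 0.0698 -0.0548  0.5653] dr z None
```

```bash
python3 -m pendant '{"slide":[[0.035,-0.025,0.05],[0.033,-0.025,0.05],[0,0,0.08],[0,0,0.08],[0,0,0.08],[0,0,0.07],[0,0,0.06],[0,0,0.05],[0,0,0.04],[0,0,0]],"dr":[[0,0,0],[0,0,0],[0,0,0],[0,0,0],[0,0,0],[0,0,0],[0,0,0],[0,0,0],[0,0,0],[0,0,0]],"claw":[1,1,1,1,1,1,0.8,0.6,0.6,0.6]}' 15
python3 -c "
from h import *
delta(.4835,-.0955,.034); c,im=snap('wrist','w2')"
```

```text
clock: 3.15
position: [0.4818, -0.0982, 0.0345]
ee_rot: [-3.086, -0.585, 0.004]
force: [-0.2, 0.2, 0.3]
width: 0.705
gripper_force: 0.0
pos [ 0.4818 -0.0982  0.0345] yaw 21.48 tilt [-0.17 -0.  ] F [-0.2  0.2  0.3]
slide units total [ 0.0086 -0.0063  0.0015] dr z None
```

View pics/w2.png

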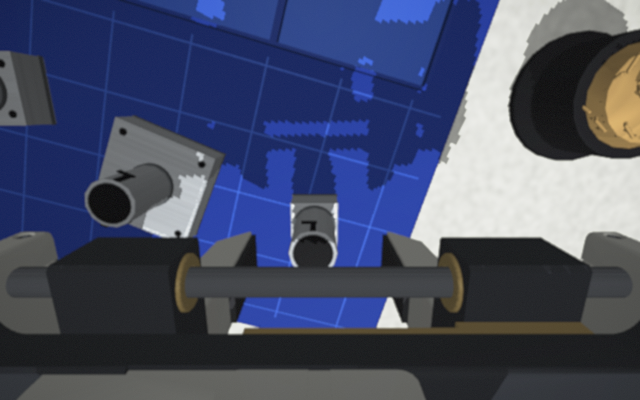

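The 28's neck (314,250) is between the fingers, slightly left of centre. I'll make a small correction, then close.

```bash
python3 -m pendant '{"slide":[[0.008,-0.006,0],[0,0,0],[0,0,0],[0,0,0],[0,0,0],[0,0,0],[0,0,0],[0,0,0]],"dr":[[0,0,0],[0,0,0],[0,0,0],[0,0,0],[0,0,0],[0,0,0],[0,0,0],[0,0,0]],"claw":[0.6,0.3,0.1,0.1,0.1,0.1,0.1,0.1]}' 15
python3 -c "
from h import *
c=arm.calibration('wrist'); print(ray(c,[(314,250)],.067))
delta(.592,.2,.14,5.9)"
```

```text
clock: 4.0
position: [0.4849, -0.0949, 0.0359]
ee_rot: [3.086, 0.587, 0.0]
force: [-0.7, -0.2, 2.6]
width: 0.25
gripper_force: 15.0
[[ 0.48880384 -0.09175897  0.067     ]]
pos [ 0.4849 -0.0949  0.0359] yaw 21.53 tilt [ 0.01 -0.  ] F [-0.7 -0.2  2.6]
slide units total [ 0.693  -0.7834 -0.3469] dr z 2.273
```

```bash
python3 -m pendant '{"slide":[[0,0,-0.04],[0,0,-0.08],[0,0,-0.08],[0,0,-0.08],[0,0,-0.07],[0,0,0]],"dr":[[0,0,0],[0,0,0.3],[0,0,0.7],[0,0,0.7],[0,0,0.57],[0,0,0]],"claw":[0.1,0.1,0.1,0.1,0.1,0.1]}' 15
python3 -c "
from h import *
delta(.592,.2,.14,5.9)"
```

```text
clock: 4.6
position: [0.4866, -0.095, 0.1442]
ee_rot: [3.137, 0.159, 0.008]
force: [1.0, -0.1, 0.8]
width: 0.252
gripper_force: 15.0
pos [ 0.4866 -0.095   0.1442] yaw 5.82 tilt [ 0.3  -0.04] F [ 1.  -0.1  0.8]
slide units total [ 0.4489 -0.9428  0.0152] dr z -0.012
```

```bash
python3 -m pendant '{"slide":[[0.02,-0.04,0],[0.05,-0.1,0],[0.055,-0.12,0],[0.06,-0.13,0],[0.06,-0.13,0],[0.06,-0.13,0],[0.055,-0.12,0],[0.05,-0.1,0],[0.039,-0.073,0],[0,0,0]],"dr":[[0,0,0],[0,0,0],[0,0,0],[0,0,0],[0,0,0],[0,0,0],[0,0,0],[0,0,0],[0,0,0],[0,0,0]],"claw":[0.1,0.1,0.1,0.1,0.1,0.1,0.1,0.1,0.1,0.1]}' 15
python3 -m pendant '{"slide":[[0,0,0]],"dr":[[0,0,0]],"claw":[0.1]}'
python3 -c "
from h import *
delta(.592,.2,.037,5.9)
c,im=snap('top','t2'); c,im2=snap('wrist','w3')
cv2.imwrite('pics/t2c.png',np.vstack([cv2.resize(im[140:260,230:420,::-1],(640,400)), ])) 
"
```

```text
clock: 5.6
position: [0.5886, 0.2063, 0.1393]
ee_rot: [-3.134, -0.173, 0.003]
force: [0.4, -0.3, -0.1]
width: 0.251
gripper_force: 15.0
clock: 5.7
position: [0.5885, 0.2014, 0.1394]
ee_rot: [3.137, 0.166, -0.004]
force: [-0.1, -1.3, -0.8]
width: 0.25
gripper_force: 15.0
pos [0.5885 0.2014 0.1394] yaw 6.07 tilt [-0.14 -0.03] F [-0.1 -1.3 -0.8]
slide units total [0.0121 0.0056 0.3412] dr z 0.024
```

View pics/w3.png

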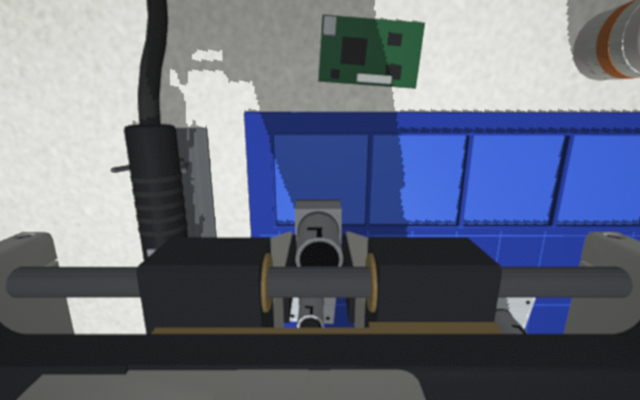

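The held 28 is square to the row. Pocket a's far edge runs from (273,134) to (369,134), and pockets b and c follow at (468,135) and (566,136). I'll check the centre with the wrist calibration.

```bash
python3 - <<'E'
from h import *
c=arm.calibration("wrist"); 
P=ray(c,[(273,134),(369,134),(471,135),(563,136)],.008); print(P.round(4))
th=np.radians(5.9); ux=np.array([np.cos(th),np.sin(th)])
print("a centre", (P[:2,:2].mean(0)-ux*.044).round(4), "row yaw",np.degrees(np.arctan2(*(P[0]-P[3])[:2]))); 
# holding neck and gripper
print(ray(c,[(321,250)],.0394+.1+.031).round(4)); delta(.5925,.2,.037,5.9)
E
```

```text
[[ 0.6334  0.2459  0.008 ]
 [ 0.6427  0.1572  0.008 ]
 [ 0.6516  0.0628  0.008 ]
 [ 0.6596 -0.0227  0.008 ]]
a centre [0.5943 0.1971] row yaw -5.563410747340791
[[0.5938 0.1981 0.1704]]
pos [0.5889 0.1994 0.14  ] yaw 5.9 tilt [-0.09 -0.07] F [-0.6  0.8 -1.1]
slide units total [ 0.0127 -0.0012  0.3434] dr z 0.001
```

```bash
python3 -m pendant '{"slide":[[0.006,0,0.04],[0.006,0,0.06],[0,0,0.06],[0,0,0.06],[0,0,0.05],[0,0,0.03],[0,0,0.02],[0,0,0.01],[0,0,0],[0,0,0]],"dr":[[0,0,0],[0,0,0],[0,0,0],[0,0,0],[0,0,0],[0,0,0],[0,0,0],[0,0,0],[0,0,0],[0,0,0]],"claw":[0.1,0.1,0.1,0.1,0.1,0.1,0.1,0.1,0.1,0.1]}' 15
python3 -c "
from h import *
delta(.5925,.2,.037,5.9)"
```

```text
clock: 6.8
position: [0.5936, 0.2009, 0.0424]
ee_rot: [-3.137, -0.162, -0.002]
force: [0.7, -0.3, -1.4]
width: 0.254
gripper_force: 15.0
pos [0.5936 0.2009 0.0424] yaw 5.92 tilt [0.05 0.02] F [ 0.7 -0.3 -1.4]
slide units total [-0.0039  0.0027  0.018 ] dr z 0.003
```

```bash
python3 -m pendant '{"slide":[[0,0,0.004],[0,0,0.004],[0,0,0.004],[0,0,0]],"dr":[[0,0,0],[0,0,0],[0,0,0],[0,0,0]],"claw":[0.1,0.1,0.1,0.1]}' 15
python3 -m pendant '{"slide":[[0,0,0.003],[0,0,0]],"dr":[[0,0,0],[0,0,0]],"claw":[0.1,0.1]}' 15
python3 -m pendant '{"slide":[[0,0,0.003],[0,0,0]],"dr":[[0,0,0],[0,0,0]],"claw":[0.1,0.1]}' 15
```

```text
clock: 7.2
position: [0.5931, 0.2006, 0.0381]
ee_rot: [3.137, 0.162, -0.0]
force: [0.5, -0.1, -0.7]
width: 0.255
gripper_force: 15.0
clock: 7.4
position: [0.5931, 0.2007, 0.0372]
ee_rot: [3.137, 0.162, -0.0]
force: [0.5, 0.6, -0.9]
width: 0.255
gripper_force: 15.0
clock: 7.6
position: [0.5936, 0.201, 0.037]
ee_rot: [-3.137, -0.162, -0.002]
force: [-1.2, -0.1, 4.3]
width: 0.25
gripper_force: 15.0
```

Contact shows as +4 N at z 0.037. Release and rise.

```bash
python3 -m pendant '{"slide":[[0,0,0],[0,0,0],[0,0,0],[0,0,-0.03],[0,0,-0.08],[0,0,-0.1],[0,0,-0.1],[0,0,-0.1],[0,0,-0.05],[0,0,0]],"dr":[[0,0,0],[0,0,0],[0,0,0],[0,0,0],[0,0,0],[0,0,0],[0,0,0],[0,0,0],[0,0,0],[0,0,0]],"claw":[0.32,0.45,0.6,0.7,0.7,0.7,0.7,0.7,0.7,0.7]}' 15
python3 -c "
from h import *
delta(.4905,.099,.15,21.3)
c,im=snap('wrist','w4'); c,im2=snap('top','t4')
"
```

```text
clock: 8.6
position: [0.5946, 0.2015, 0.1777]
ee_rot: [-3.136, -0.162, -0.008]
force: [0.3, -0.1, 0.1]
width: 0.701
gripper_force: 0.0
pos [0.5946 0.2015 0.1777] yaw 5.92 tilt [0.27 0.11] F [ 0.3 -0.1  0.1]
slide units total [-0.3809  0.3041  0.09  ] dr z -2.237
```

View pics/w4.png

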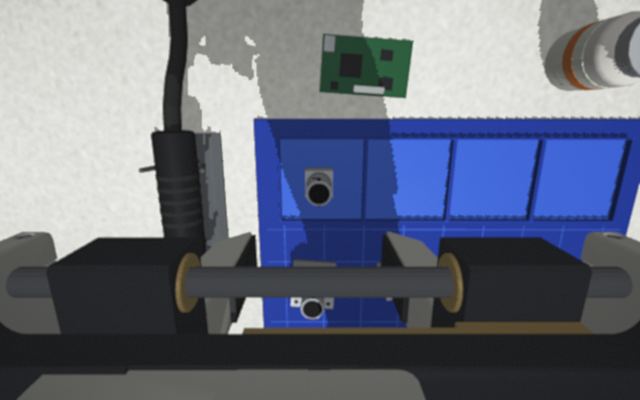

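The 28 stands in pocket a with its neck opening at (319,193). The pocket's corners are about (281,139), (365,139), (365,219) and (284,219).

```bash
python3 - <<'E'
from h import *
c=arm.calibration("wrist")
print("neck",ray(c,[(319,193)],.068).round(4))
P=ray(c,[(281,139),(363,139),(363,217),(284,218)],.007);print(P.mean(0).round(4),[np.linalg.norm(P[i]-P[i-1]).round(4) for i in range(4)])
im=cv2.imread("pics/w4.png"); print(im[180,270:372:3,2].tolist(), im[128:146,330,2].tolist(),im[208:228,330,2].tolist(),sep="\n")
print(im[180,270:290,0].tolist(),im[180,355:372,0].tolist(),im[130:146,345,0].tolist(),im[208:228,345,0].tolist(),sep="\n")
E
```

```text
neck [[0.5924 0.1996 0.068 ]]
[0.5925 0.1955 0.007 ] [np.float64(0.0863), np.float64(0.0851), np.float64(0.0852), np.float64(0.0874)]
[44, 46, 44, 40, 70, 69, 45, 44, 45, 46, 46, 46, 105, 76, 81, 85, 55, 79, 83, 79, 87, 67, 45, 43, 45, 45, 44, 44, 45, 45, 45, 27, 34, 44]
[28, 28, 31, 30, 30, 31, 30, 31, 32, 30, 32, 41, 44, 45, 47, 47, 46, 47]
[43, 44, 46, 43, 44, 43, 43, 44, 42, 44, 38, 27, 25, 25, 29, 29, 30, 32, 30, 29]
[165, 166, 165, 166, 166, 165, 165, 161, 151, 144, 155, 198, 222, 224, 225, 219, 180, 145, 135, 135]
[135, 136, 136, 136, 137, 138, 127, 104, 93, 97, 102, 112, 128, 135, 137, 137, 137]
[102, 101, 101, 102, 102, 101, 98, 94, 104, 122, 134, 139, 138, 138, 138, 139]
[137, 135, 135, 136, 135, 134, 136, 136, 136, 132, 114, 90, 83, 91, 98, 100, 100, 99, 99, 101]
```

```bash
python3 - <<'E'
from h import *
im=cv2.imread("pics/t4.png"); cv2.imwrite("pics/t4c.png",cv2.resize(im[140:260,230:420],None,fx=4,fy=4,interpolation=cv2.INTER_CUBIC))
E
```

```text
(no output)
```

View pics/t4c.png

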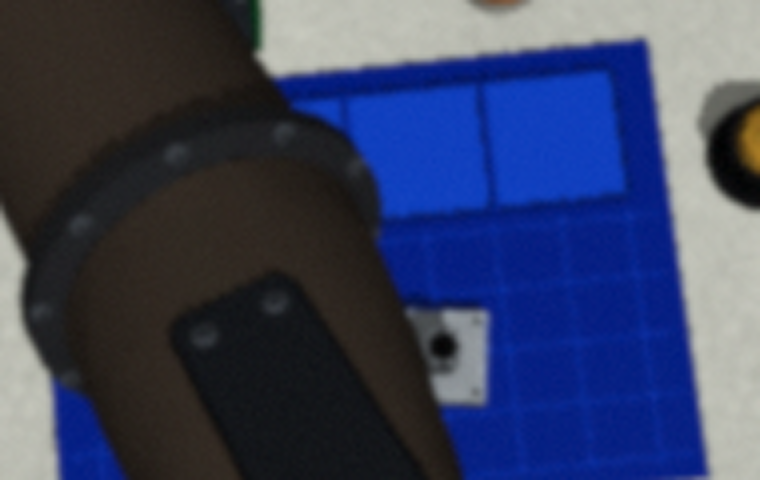

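```bash
python3 -m pendant '{"slide":[[-0.05,0.04,0],[-0.09,0.07,0],[-0.09,0.07,0],[-0.09,0.07,0],[-0.06,0.053,0],[0,0,0],[0,0,0],[0,0,0],[0,0,0]],"dr":[[0,0,0],[0,0,0],[0,0,0],[0,0,0],[0,0,0],[0,0,-0.8],[0,0,-0.8],[0,0,-0.64],[0,0,0]],"claw":[0.7,0.7,0.7,0.7,0.7,0.7,0.7,0.7,0.7]}' 15
python3 -c "
from h import *
delta(.4905,.099,.0345,21.3)
"
```

```text
clock: 9.6
position: [0.4883, 0.0981, 0.1733]
ee_rot: [3.087, 0.583, -0.004]
force: [0.4, 0.2, -0.1]
width: 0.699
gripper_force: 0.0
pos [0.4883 0.0981 0.1733] yaw 21.38 tilt [-0.13 -0.03] F [ 0.4  0.2 -0.1]
slide units total [9.000e-03 2.000e-04 4.625e-01] dr z 0.012
```

```bash
python3 -m pendant '{"slide":[[0.008,0,0.05],[0,0,0.08],[0,0,0.09],[0,0,0.09],[0,0,0.08],[0,0,0.05],[0,0,0.022],[0,0,0],[0,0,0],[0,0,0]],"dr":[[0,0,0],[0,0,0],[0,0,0],[0,0,0],[0,0,0],[0,0,0],[0,0,0],[0,0,0],[0,0,0],[0,0,0]],"claw":[0.7,0.7,0.7,0.7,0.7,0.7,0.6,0.5,0.4,0.1]}' 15
python3 -m pendant '{"slide":[[0,0,0],[0,0,0],[0,0,0],[0,0,0]],"dr":[[0,0,0],[0,0,0],[0,0,0],[0,0,0]],"claw":[0.1,0.1,0.1,0.1]}' 15
python3 -c "
from h import *
delta(.6015,.108,.14,5.9);snap('wrist','w5')
"
```

```text
clock: 10.6
position: [0.492, 0.0996, 0.0366]
ee_rot: [-3.087, -0.58, -0.002]
force: [0.4, 0.3, -0.3]
width: 0.402
gripper_force: 0.0
clock: 11.0
position: [0.4918, 0.0996, 0.0363]
ee_rot: [-3.087, -0.581, -0.002]
force: [-0.2, 0.7, 6.0]
width: 0.254
gripper_force: 15.0
pos [0.4918 0.0996 0.0363] yaw 21.32 tilt [0.05 0.02] F [-0.2  0.7  6. ]
slide units total [ 0.3511  0.1071 -0.3454] dr z 2.243
```

```bash
python3 -m pendant '{"slide":[[0,0,-0.04],[0,0,-0.08],[0,0,-0.08],[0,0,-0.08],[0,0,-0.065],[0,0,0],[0,0,0]],"dr":[[0,0,0],[0,0,0.3],[0,0,0.7],[0,0,0.7],[0,0,0.54],[0,0,0],[0,0,0]],"claw":[0.1,0.1,0.1,0.1,0.1,0.1,0.1]}' 15
python3 -c "
from h import *
delta(.6015,.107,.14,5.9)
"
```

```text
clock: 11.75
position: [0.4913, 0.0993, 0.1397]
ee_rot: [3.137, 0.164, 0.001]
force: [-0.3, 0.7, -0.9]
width: 0.25
gripper_force: 15.0
pos [0.4913 0.0993 0.1397] yaw 5.99 tilt [ 0.04 -0.  ] F [-0.3  0.7 -0.9]
slide units total [ 0.3679  0.0128 -0.0009] dr z 0.014
```

```bash
python3 -m pendant '{"slide":[[0.03,0.002,0],[0.07,0.003,0],[0.09,0.003,0],[0.09,0.003,0],[0.06,0.002,0],[0.03,0,0.03],[0,0,0.06],[0,0,0.08],[0,0,0.07],[0,0,0.04]],"dr":[[0,0,0],[0,0,0],[0,0,0],[0,0,0],[0,0,0],[0,0,0],[0,0,0],[0,0,0],[0,0,0],[0,0,0]],"claw":[0.1,0.1,0.1,0.1,0.1,0.1,0.1,0.1,0.1,0.1]}' 15
python3 -m pendant '{"slide":[[0,0,0.03],[0,0,0],[0,0,0]],"dr":[[0,0,0],[0,0,0],[0,0,0]],"claw":[0.1,0.1,0.1]}' 15
python3 -c "
from h import *
delta(.602,.107,.0373,5.9)
"
```

```text
clock: 12.75
position: [0.6002, 0.1065, 0.0522]
ee_rot: [3.137, 0.163, -0.007]
force: [-0.2, 0.7, -0.5]
width: 0.253
gripper_force: 15.0
clock: 13.05
position: [0.6025, 0.1071, 0.0467]
ee_rot: [-3.137, -0.162, -0.001]
force: [0.4, 0.1, -0.4]
width: 0.258
gripper_force: 15.0
pos [0.6025 0.1071 0.0467] yaw 5.93 tilt [0.03 0.01] F [ 0.4  0.1 -0.4]
slide units total [-0.0018  0.0002  0.0314] dr z 0.004
```

```bash
python3 -m pendant '{"slide":[[0,0,0.009],[0,0,0.008],[0,0,0.005],[0,0,0.004],[0,0,0.003],[0,0,0]],"dr":[[0,0,0],[0,0,0],[0,0,0],[0,0,0],[0,0,0],[0,0,0]],"claw":[0.1,0.1,0.1,0.1,0.1,0.1]}' 15
python3 -m pendant '{"slide":[[0,0,0.003],[0,0,0]],"dr":[[0,0,0],[0,0,0]],"claw":[0.1,0.1]}' 15
```

```text
clock: 13.65
position: [0.6022, 0.107, 0.0375]
ee_rot: [3.137, 0.162, -0.0]
force: [-0.4, -0.8, 0.2]
width: 0.252
gripper_force: 15.0
clock: 13.85
position: [0.6025, 0.1074, 0.0373]
ee_rot: [-3.137, -0.163, -0.001]
force: [-1.0, -0.0, 4.8]
width: 0.252
gripper_force: 15.0
```

Contact again. Release, rise and look.

```bash
python3 -m pendant '{"slide":[[0,0,0],[0,0,0],[0,0,0],[0,0,-0.03],[0,0,-0.08],[0,0,-0.1],[0,0,-0.1],[0,0,-0.1],[0,0,-0.05],[0,0,0]],"dr":[[0,0,0],[0,0,0],[0,0,0],[0,0,0],[0,0,0],[0,0,0],[0,0,0],[0,0,0],[0,0,0],[0,0,0]],"claw":[0.32,0.45,0.6,0.7,0.7,0.7,0.7,0.7,0.7,0.7]}' 15
python3 -m pendant '{"slide":[[0,0,0]],"dr":[[0,0,0]],"claw":[0.7]}' 15
python3 -c "
from h import *
c,im=snap('wrist','w6'); print(c)
delta(.4715,.196,.15,1.5); 
"
```

```text
clock: 14.85
position: [0.6038, 0.1074, 0.178]
ee_rot: [-3.137, -0.162, -0.008]
force: [0.4, -0.7, -0.4]
width: 0.702
gripper_force: 0.0
clock: 14.95
position: [0.6021, 0.1069, 0.1747]
ee_rot: [3.137, 0.162, 0.0]
force: [-0.7, 0.0, -0.3]
width: 0.697
gripper_force: 0.0
{'K': array([[331.0870899 ,   0.        , 318.7303758 ],
       [  0.        , 331.0870899 , 199.79246573],
       [  0.        ,   0.        ,   1.        ]]), 'xyz': array([0.673004  , 0.11363269, 0.35560352]), 'orientation': array([-0.21646598,  0.19498121, -1.45727354])}
pos [0.6016 0.1068 0.174 ] yaw 5.92 tilt [-0.07 -0.02] F [ 0.8 -0.3 -0. ]
slide units total [-0.4006 -0.3406  0.0803] dr z 0.643
```

View pics/w6.png

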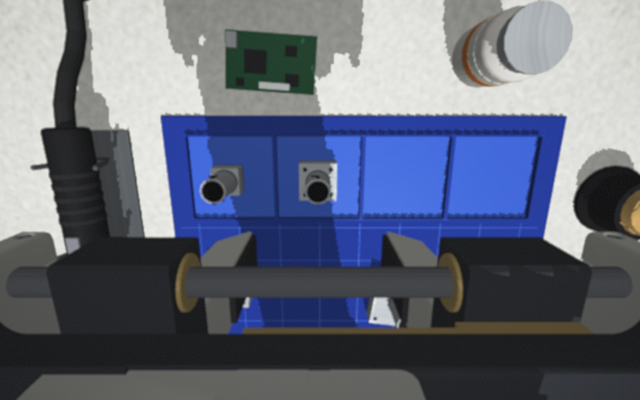

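Pocket b spans about (277–361, 136–217). The 38's neck opening is at (318,190) and its hood (299–337, 162–200). Pocket a spans (188–273), with the 28's neck at (213,190).

```bash
python3 - <<'E'
from h import *
c=dict(K=np.array([[331.087,0,318.73],[0,331.087,199.792],[0,0,1]]),xyz=np.array([.673004,.1136327,.3556035]),orientation=np.array([-0.21646598,0.19498121,-1.45727354]))
th=np.radians(5.9); A=np.array([[np.cos(th),np.sin(th)],[-np.sin(th),np.cos(th)]])
f=lambda px,z:(A@ray(c,px,z).mean(0)[:2]).round(4)
# row frame x (across), y (along)
L=ray(c,[(188,136),(275,136),(363,136),(450,136),(540,136),(196,217),(278,217),(362,217),(445,217),(528,217)],.011); print((L[:,:2]@A.T).round(4))
print("28 neck",f([(213,190)],.068),"38 neck",f([(318,190)],.068))
print([np.r_[A@[x,y]].round(4) for x,y in [(.5922,.1998),(.6015,.1083),(.6111,.0171),(.6205,-.0743)]], A@[.6022,.107],A@[.5934,.2009])
E
```

```text
[[ 0.6548  0.1778]
 [ 0.6549  0.0886]
 [ 0.655  -0.0016]
 [ 0.6551 -0.0907]
 [ 0.6553 -0.183 ]
 [ 0.5675  0.178 ]
 [ 0.5676  0.0883]
 [ 0.5678 -0.0036]
 [ 0.5679 -0.0945]
 [ 0.568  -0.1853]]
28 neck [0.6117 0.1382] 38 neck [0.6118 0.0444]
[array([0.6096, 0.1379]), array([0.6094, 0.0459]), array([ 0.6096, -0.0458]), array([ 0.6096, -0.1377])] [0.61000884 0.04453154] [0.61090767 0.1388387 ]
```

```bash
python3 -m pendant '{"slide":[[-0.04,-0.035,0],[-0.08,-0.07,0],[-0.09,-0.075,0],[-0.09,-0.075,0],[-0.07,-0.06,0],[-0.029,-0.02,0],[0,0,0.05],[0,0,0.08],[0,0,0],[0,0,0]],"dr":[[0,0,0],[0,0,0],[0,0,0],[0,0,0],[0,0,0],[0,0,0],[0,0,0.32],[0,0,0.32],[0,0,0],[0,0,0]],"claw":[0.7,0.7,0.7,0.7,0.7,0.7,0.7,0.7,0.7,0.7]}' 15
python3 -c "
from h import *
c,im=snap('wrist','w7')
delta(.4722,.1945,.0345,1.5)
im=cv2.imread('pics/top0.png')
"
```

```text
clock: 16.0
position: [0.4723, 0.1943, 0.1355]
ee_rot: [3.141, 0.043, -0.002]
force: [0.5, -0.4, 0.1]
width: 0.697
gripper_force: 0.0
pos [0.4729 0.1946 0.1361] yaw 1.57 tilt [-0.01 -0.  ] F [-0.4 -0.8  1.4]
slide units total [-2.300e-03  2.000e-04  3.388e-01] dr z 0.01
```

View pics/w7.png

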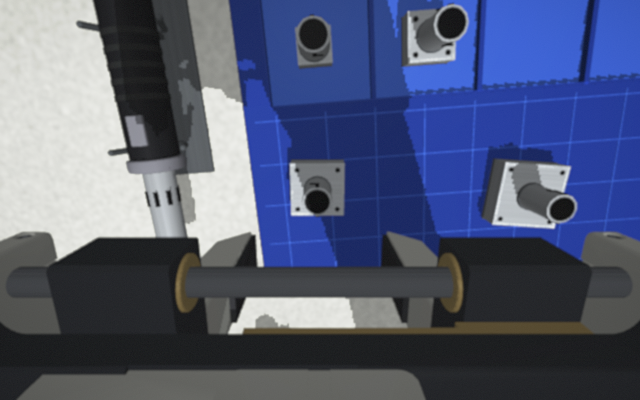

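The 48's neck opening is at (317,202), square to the tool and between the fingers. The 58 (neck at (561,208)) is turned about 3° clockwise. Descend and grip.

```bash
python3 -m pendant '{"slide":[[0,0,0.05],[0,0,0.08],[0,0,0.08],[0,0,0.07],[0,0,0.04],[0,0,0.015],[0,0,0],[0,0,0],[0,0,0],[0,0,0]],"dr":[[0,0,0],[0,0,0],[0,0,0],[0,0,0],[0,0,0],[0,0,0],[0,0,0],[0,0,0],[0,0,0],[0,0,0]],"claw":[0.7,0.7,0.7,0.7,0.7,0.6,0.5,0.4,0.1,0.1]}' 15
python3 -m pendant '{"slide":[[0,0,0],[0,0,0],[0,0,0],[0,0,0]],"dr":[[0,0,0],[0,0,0],[0,0,0],[0,0,0]],"claw":[0.1,0.1,0.1,0.1]}' 15
python3 -m pendant '{"slide":[[0,0,-0.04],[0,0,-0.08],[0,0,-0.08],[0,0,-0.08],[0,0,-0.065],[0,0,0],[0,0,0]],"dr":[[0,0,0],[0,0,0],[0,0,-0.32],[0,0,-0.32],[0,0,0],[0,0,0],[0,0,0]],"claw":[0.1,0.1,0.1,0.1,0.1,0.1,0.1]}' 15
python3 -c "
from h import *
delta(.6123,.0156,.14,5.9)
"
```

```text
clock: 17.05
position: [0.4732, 0.1948, 0.0359]
ee_rot: [-3.141, -0.042, -0.002]
force: [-0.2, 0.4, 0.4]
width: 0.315
gripper_force: 0.0
clock: 17.45
position: [0.4731, 0.195, 0.0356]
ee_rot: [-3.141, -0.042, -0.001]
force: [-0.4, 0.8, 5.4]
width: 0.25
gripper_force: 15.0
clock: 18.15
position: [0.4727, 0.1943, 0.139]
ee_rot: [3.137, 0.162, 0.001]
force: [0.9, 0.0, -0.6]
width: 0.256
gripper_force: 15.0
pos [0.4727 0.1943 0.139 ] yaw 5.9 tilt [ 0.02 -0.01] F [ 0.9  0.  -0.6]
slide units total [ 0.4017  0.6404 -0.0032] dr z -0.0
```

```bash
python3 -m pendant '{"slide":[[0.02,0.03,0],[0.045,0.07,0],[0.06,0.1,0],[0.07,0.11,0],[0.07,0.11,0],[0.06,0.1,0],[0.05,0.08,0],[0.027,0.04,0],[0,0,0],[0,0,0]],"dr":[[0,0,0],[0,0,0],[0,0,0],[0,0,0],[0,0,0],[0,0,0],[0,0,0],[0,0,0],[0,0,0],[0,0,0]],"claw":[0.1,0.1,0.1,0.1,0.1,0.1,0.1,0.1,0.1,0.1]}' 15
python3 -c "
from h import *
delta(.6123,.0156,.0366,5.9)
"
```

```text
clock: 19.15
position: [0.6116, 0.0172, 0.1381]
ee_rot: [-3.136, -0.163, 0.003]
force: [0.4, 0.4, -0.3]
width: 0.25
gripper_force: 15.0
pos [0.6116 0.0172 0.1381] yaw 5.97 tilt [-0.09  0.04] F [ 0.4  0.4 -0.3]
slide units total [0.0023 0.0059 0.3382] dr z 0.01
```

```bash
python3 -m pendant '{"slide":[[0.002,0.005,0.04],[0,0,0.06],[0,0,0.07],[0,0,0.06],[0,0,0.04],[0,0,0.03],[0,0,0.015],[0,0,0.008],[0,0,0],[0,0,0]],"dr":[[0,0,0],[0,0,0],[0,0,0],[0,0,0],[0,0,0],[0,0,0],[0,0,0],[0,0,0],[0,0,0],[0,0,0]],"claw":[0.1,0.1,0.1,0.1,0.1,0.1,0.1,0.1,0.1,0.1]}' 15
python3 -m pendant '{"slide":[[0,0,0.004],[0,0,0.003],[0,0,0]],"dr":[[0,0,0],[0,0,0],[0,0,0]],"claw":[0.1,0.1,0.1]}' 15
```

```text
clock: 20.15
position: [0.6137, 0.0147, 0.0424]
ee_rot: [-3.137, -0.162, -0.002]
force: [0.3, -1.0, -0.8]
width: 0.251
gripper_force: 15.0
clock: 20.45
position: [0.6133, 0.0146, 0.0397]
ee_rot: [3.137, 0.162, 0.0]
force: [-0.1, 0.5, -0.7]
width: 0.256
gripper_force: 15.0
```

```bash
python3 -m pendant '{"slide":[[0,0.002,0.003],[0,0,0.003],[0,0,0.002],[0,0,0]],"dr":[[0,0,0],[0,0,0],[0,0,0],[0,0,0]],"claw":[0.1,0.1,0.1,0.1]}' 15
python3 -m pendant '{"slide":[[0,0,0.003],[0,0,0]],"dr":[[0,0,0],[0,0,0]],"claw":[0.1,0.1]}' 15
```

```text
clock: 20.85
position: [0.6133, 0.014, 0.0372]
ee_rot: [3.137, 0.162, -0.0]
force: [0.3, 0.5, 0.8]
width: 0.253
gripper_force: 15.0
clock: 21.05
position: [0.6135, 0.0142, 0.0367]
ee_rot: [-3.137, -0.162, -0.001]
force: [-0.3, 0.2, 2.0]
width: 0.254
gripper_force: 15.0
```

```bash
python3 -m pendant '{"slide":[[0,0,0],[0,0,0],[0,0,0],[0,0,-0.03],[0,0,-0.08],[0,0,-0.1],[0,0,-0.1],[0,0,-0.1],[0,0,-0.05],[0,0,0]],"dr":[[0,0,0],[0,0,0],[0,0,0],[0,0,0],[0,0,0],[0,0,0],[0,0,0],[0,0,0],[0,0,0],[0,0,0]],"claw":[0.32,0.45,0.6,0.7,0.7,0.7,0.7,0.7,0.7,0.7]}' 15
python3 -c "
from h import *
delta(.4735,.002,.15,-1.5)
"
```

```text
clock: 22.05
position: [0.615, 0.0142, 0.1777]
ee_rot: [-3.137, -0.162, -0.008]
force: [0.7, -0.2, -0.5]
width: 0.702
gripper_force: 0.0
pos [0.615  0.0142 0.1777] yaw 5.91 tilt [0.3  0.02] F [ 0.7 -0.2 -0.5]
slide units total [-0.4738 -0.008   0.0899] dr z 1.078
```

```bash
python3 -m pendant '{"slide":[[-0.05,-0.002,0],[-0.1,-0.002,0],[-0.11,-0.002,0],[-0.11,-0.002,0],[-0.07,-0.001,0],[-0.028,0,0],[0,0,0.05],[0,0,0.08],[0,0,0],[0,0,0]],"dr":[[0,0,0],[0,0,0],[0,0,0],[0,0,0],[0,0,0],[0,0,0],[0,0,0.54],[0,0,0.54],[0,0,0],[0,0,0]],"claw":[0.7,0.7,0.7,0.7,0.7,0.7,0.7,0.7,0.7,0.7]}' 15
python3 -c "
from h import *
c,im=snap('wrist','w8')
delta(.4735,.002,.0345,-1.5)
g=cv2.cvtColor(im,cv2.COLOR_RGB2GRAY)[170:235,270:365]
hsv=cv2.cvtColor(im,cv2.COLOR_RGB2HSV)[140:235,260:375]
m=cv2.inRange(hsv,(0,0,60),(180,70,255))
k=max(cv2.findContours(m,0,2)[0],key=cv2.contourArea); print(cv2.minAreaRect(k))
d=cv2.inRange(hsv,(0,0,0),(180,255,35))
for k in cv2.findContours(d,0,2)[0]:
  if cv2.contourArea(k)>100: r=cv2.minAreaRect(k); q=np.array(r[0])+[260,140]; print(r,q,ray(c,[q],.067))
"
```

```text
clock: 23.05
position: [0.4735, 0.0023, 0.1353]
ee_rot: [3.141, -0.038, -0.002]
force: [0.7, 0.4, -0.2]
width: 0.702
gripper_force: 0.0
pos [0.474  0.0024 0.1359] yaw -1.4 tilt [0.01 0.01] F [-0.3  1.2  0.7]
slide units total [-0.0018  0.0014  0.3379] dr z 0.015
((57.660240173339844, 49.38600158691406), (66.32412719726562, 66.24079895019531), 0.9548412561416626)
((58.0, 63.5), (19.0, 20.0), 90.0) [318.  203.5] [[0.47385992 0.00234505 0.067     ]]
```

View pics/w8.png

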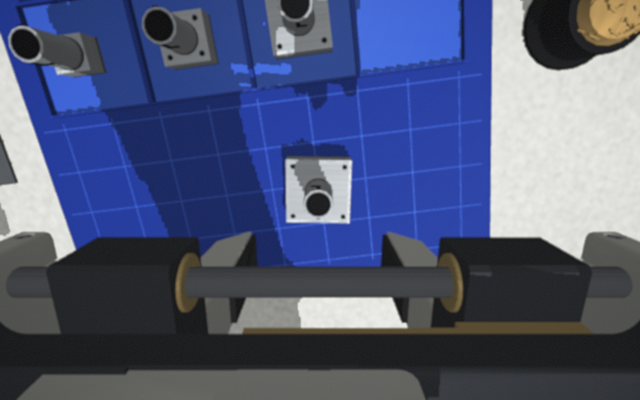

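The 58's neck opening is at (318,203) and it is square to the tool within 1°. The other three nozzles stand upright in a, b and c. Pick it up.

```bash
python3 -m pendant '{"slide":[[0,0,0.05],[0,0,0.08],[0,0,0.08],[0,0,0.07],[0,0,0.04],[0,0,0.015],[0,0,0],[0,0,0],[0,0,0],[0,0,0]],"dr":[[0,0,0],[0,0,0],[0,0,0],[0,0,0],[0,0,0],[0,0,0],[0,0,0],[0,0,0],[0,0,0],[0,0,0]],"claw":[0.7,0.7,0.7,0.7,0.7,0.6,0.5,0.4,0.1,0.1]}' 15
python3 -m pendant '{"slide":[[0,0,0],[0,0,0],[0,0,0],[0,0,0]],"dr":[[0,0,0],[0,0,0],[0,0,0],[0,0,0]],"claw":[0.1,0.1,0.1,0.1]}' 15
python3 -m pendant '{"slide":[[0,0,-0.04],[0,0,-0.08],[0,0,-0.08],[0,0,-0.08],[0,0,-0.065],[0,0,0],[0,0,0]],"dr":[[0,0,0],[0,0,0],[0,0,-0.56],[0,0,-0.56],[0,0,0],[0,0,0],[0,0,0]],"claw":[0.1,0.1,0.1,0.1,0.1,0.1,0.1]}' 15
python3 -c "
from h import *
delta(.6218,-.0759,.14,5.9)
"
```

```text
clock: 24.1
position: [0.474, 0.0023, 0.0356]
ee_rot: [-3.141, 0.041, -0.002]
force: [0.3, 0.7, -0.4]
width: 0.313
gripper_force: 0.0
clock: 24.5
position: [0.4738, 0.0025, 0.0352]
ee_rot: [-3.141, 0.041, -0.001]
force: [-0.7, 1.1, 4.8]
width: 0.251
gripper_force: 15.0
clock: 25.2
position: [0.4733, 0.002, 0.1387]
ee_rot: [3.137, 0.169, 0.001]
force: [-0.0, -0.7, -1.3]
width: 0.252
gripper_force: 15.0
pos [0.4733 0.002  0.1387] yaw 6.16 tilt [ 0.03 -0.01] F [-0.  -0.7 -1.3]
slide units total [ 0.4644  0.3112 -0.004 ] dr z 0.038
```

```bash
python3 -m pendant '{"slide":[[0.03,0.02,0],[0.06,0.04,0],[0.08,0.055,0],[0.09,0.06,0],[0.08,0.055,0],[0.07,0.045,0],[0.054,0.036,0],[0,0,0],[0,0,0],[0,0,0]],"dr":[[0,0,0],[0,0,0],[0,0,0],[0,0,0],[0,0,0],[0,0,0],[0,0,0],[0,0,0],[0,0,0],[0,0,0]],"claw":[0.1,0.1,0.1,0.1,0.1,0.1,0.1,0.1,0.1,0.1]}' 15
python3 -c "
from h import *
delta(.6218,-.0759,.0362,5.9)
"
```

```text
clock: 26.2
position: [0.621, -0.0751, 0.1376]
ee_rot: [-3.137, -0.171, 0.003]
force: [0.2, -0.0, -0.8]
width: 0.25
gripper_force: 15.0
pos [ 0.621  -0.0751  0.1376] yaw 6.23 tilt [-0.1   0.02] F [ 0.2 -0.  -0.8]
slide units total [0.0031 0.0032 0.3381] dr z 0.047
```

```bash
python3 -m pendant '{"slide":[[0,0.002,0.04],[0,0,0.06],[0,0,0.07],[0,0,0.06],[0,0,0.04],[0,0,0.03],[0,0,0.015],[0,0,0.008],[0,0,0],[0,0,0]],"dr":[[0,0,0],[0,0,0],[0,0,0],[0,0,0],[0,0,0],[0,0,0],[0,0,0],[0,0,0],[0,0,0],[0,0,0]],"claw":[0.1,0.1,0.1,0.1,0.1,0.1,0.1,0.1,0.1,0.1]}' 15
python3 -m pendant '{"slide":[[0,0,0.004],[0,0,0.004],[0,0,0.003],[0,0,0]],"dr":[[0,0,0],[0,0,0],[0,0,0],[0,0,0]],"claw":[0.1,0.1,0.1,0.1]}' 15
```

```text
clock: 27.2
position: [0.6224, -0.0761, 0.0421]
ee_rot: [3.137, 0.17, 0.002]
force: [0.3, 0.3, -0.3]
width: 0.252
gripper_force: 15.0
clock: 27.6
position: [0.6218, -0.0761, 0.0381]
ee_rot: [3.137, 0.17, -0.0]
force: [-0.4, -0.6, -0.3]
width: 0.254
gripper_force: 15.0
```

```bash
python3 -m pendant '{"slide":[[0,0,0.003],[0,0,0.003],[0,0,0]],"dr":[[0,0,0],[0,0,0],[0,0,0]],"claw":[0.1,0.1,0.1]}' 15
python3 -m pendant '{"slide":[[0,0,0.003],[0,0,0]],"dr":[[0,0,0],[0,0,0]],"claw":[0.1,0.1]}' 15
```

```text
clock: 27.9
position: [0.622, -0.076, 0.0364]
ee_rot: [-3.137, -0.17, -0.0]
force: [-0.7, 0.2, 0.8]
width: 0.252
gripper_force: 15.0
clock: 28.1
position: [0.6221, -0.0756, 0.0361]
ee_rot: [-3.137, -0.17, -0.001]
force: [-1.5, 1.8, 7.0]
width: 0.253
gripper_force: 15.0
```

Contact. Release, rise, and swing aside to the right so the top camera sees the row.

```bash
python3 -m pendant '{"slide":[[0,0,0],[0,0,0],[0,0,0],[0,0,-0.03],[0,0,-0.08],[0,0,-0.1],[0,0,-0.1],[0,0,-0.1],[0,0,-0.05],[0,0,0]],"dr":[[0,0,0],[0,0,0],[0,0,0],[0,0,0],[0,0,0],[0,0,0],[0,0,0],[0,0,0],[0,0,0],[0,0,0]],"claw":[0.32,0.45,0.6,0.7,0.7,0.7,0.7,0.7,0.7,0.7]}' 15
python3 -m pendant '{"slide":[[-0.05,0.03,0],[-0.08,0.08,0],[-0.08,0.1,0],[-0.08,0.12,0],[-0.08,0.12,0],[-0.08,0.12,0],[-0.08,0.12,0],[-0.08,0.12,0],[-0.08,0.12,0],[-0.08,0.12,0]],"dr":[[0,0,0],[0,0,0],[0,0,0],[0,0,0],[0,0,0],[0,0,0],[0,0,0],[0,0,0],[0,0,0],[0,0,0]],"claw":[0.7,0.7,0.7,0.7,0.7,0.7,0.7,0.7,0.7,0.7]}' 15
python3 -m pendant '{"slide":[[0,0.12,0],[0,0.12,0],[0,0.1,0],[0,0.06,0],[0,0,0]],"dr":[[0,0,0],[0,0,0],[0,0,0],[0,0,0],[0,0,0]],"claw":[0.7,0.7,0.7,0.7,0.7]}' 15
python3 -c "
from h import *
c,im=snap('top','t9'); cv2.imwrite('pics/t9c.png',cv2.resize(im[150:215,235:400,::-1],(792,312),interpolation=cv2.INTER_CUBIC))
hsv=cv2.cvtColor(im,cv2.COLOR_RGB2HSV)
"
```

```text
clock: 29.1
position: [0.6236, -0.0762, 0.1768]
ee_rot: [3.136, 0.169, 0.008]
force: [0.3, 0.1, -0.5]
width: 0.698
gripper_force: 0.0
clock: 30.1
position: [0.4247, -0.4153, 0.1727]
ee_rot: [-3.136, -0.17, 0.001]
force: [1.0, 0.2, 0.2]
width: 0.703
gripper_force: 0.0
clock: 30.6
position: [0.4376, -0.5359, 0.1718]
ee_rot: [-3.137, -0.165, 0.003]
force: [0.4, -0.5, 0.3]
width: 0.699
gripper_force: 0.0
```

View pics/t9c.png

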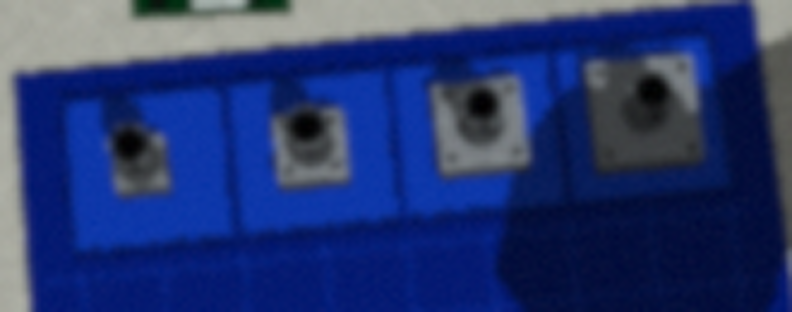

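All four stand upright and in order. The neck openings are at crop (128,144), (307,126), (482,105) and (652,92). I'll quantify the centring in this one camera.

```bash
python3 - <<'E'
from h import *
c=arm.calibration("top"); im=cv2.imread("pics/t9.png"); hsv=cv2.cvtColor(im,cv2.COLOR_BGR2HSV)
th=np.radians(5.9); A=np.array([[np.cos(th),np.sin(th)],[-np.sin(th),np.cos(th)]])
pk=np.array([(.5922,.1998),(.6015,.1083),(.6111,.0171),(.6205,-.0743)])
m=255-cv2.inRange(hsv,(100,110,0),(130,255,255)); m[:,:245]=0;m[:,388:]=0;m[:158]=0;m[200:]=0
for k in sorted(cv2.findContours(m,0,2)[0],key=lambda k:k[0,0,0]):
    if cv2.contourArea(k)>30: r=cv2.minAreaRect(k); print("blob",np.round(r[0],1),np.round(r[1],1),r[2])
for i,(u,v) in enumerate([(128,144),(307,126),(482,105),(652,92)]):
    P=ray(c,[(235+(u+.5)/4.8-.5,150+(v+.5)/4.8-.5)],.068)[0,:2]; print("abcd"[i],"neck off mm (across,along)",(A@(P-pk[i])*1e3).round(1))
# roof corners (crop px), z .028: 38,48,58 ; last corner of 28 pair
for i,q in {1:[(272,111),(345,106),(350,182),(279,188)],2:[(431,84),(519,75),(529,167),(441,177)],3:[(584,63),(690,55),(704,160),(599,172)]}.items():
    P=ray(c,(np.array(q)+.5)/4.8+[234.5,149.5],.028).mean(0)[:2]; print("abcd"[i],"hood off",(A@(P-pk[i])*1e3).round(1))
E
```

```text
blob [276.5 161. ] [ 6. 63.] 90.0
blob [264. 183.] [10. 14.] 0.0
blob [299.1 180. ] [16.1 14.7] 84.2894058227539
blob [334.4 176.1] [19.1 19.2] 80.53767395019531
blob [369. 173.] [23.1 22.8] 82.87498474121094
a neck off mm (across,along) [-1.3  3. ]
b neck off mm (across,along) [-1.4 -0. ]
c neck off mm (across,along) [ 0.  -1.7]
d neck off mm (across,along) [-2.4 -0.4]
b hood off [-2.7 -0.1]
c hood off [-0.8 -1.3]
d hood off [-2.8  0.2]
```

All are within about 3 mm of their pocket centres, with 15 mm or more of free space around each. The bottle was never touched, so I'm handing in.

```bash
python3 -c "
from cell import arm
print(arm.sign_off())"
```

```text
the job is handed in; nothing more can be done
None
```

The four nozzles stand upright in order of size, nozzle_28 in pocket a beside the handpiece through nozzle_58 in pocket d, each about 3 mm or less from its pocket's centre; the flux bottle was not touched and the job was handed in at about 31 s.

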